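# Shut the UV curing hood on its folding stay

## Task

Close the blue UV curing box so that the display inside can cure: press the red thumb pad of the locked folding stay to break it at its knuckle, then lower the white hood gently until it is fully shut, without slamming it. Leave the spray can, the tape roll and the red phone where they are.

Things in the scene. Friction and masses are not known exactly. Their poses are not given: they have to be found in the camera images.
- uv_box: Blue open-topped box fixed to the bench, 200 (x) x 220 (y) x 118 mm high, a display lying inside. Origin: centre of its underside; its front faces its -x (towards the robot). The hood's hinge line runs along the box's y at x = +100, z = 120 mm. On its -y side a steel folding stay of two 88 mm arms: box pivot (x = -55, z = 108 mm), knuckle, hood pivot 95 mm from the hinge.
- hood (a joint): Angle (rad) of the white hood, a slab 205 (from hinge to free edge) x 220 x 16 mm: 0 = shut, 1.45 at the start, near upright, free edge about 325 mm up. Outer face: far side when upright, top when shut, 16 mm off the hinge plane. Push that face towards the robot, then down. A stiff hinge (about 4 N at the free edge) holds it where left; while the stay is locked it will not close.
- knuckle (a joint): Fold of the stay at its knuckle in rad: 0 = locked (on its stop, just past straight), 0.18 = straight, more = broken and folding; about 2.6 when the hood is shut. Once past straight it stays where it is left and folds on by itself as the hood is lowered; pressing it further also draws the hood a little way shut.
- stay_pad (a point): Centre of the top face of the red thumb pad on the knuckle: a plate 40 (along the box's x) x 30 (y) x 6 mm, nearly level at the start, 185 mm above the bench, beside the box (148 mm to the box's -y from its middle). Pressed with 5 to 12 N it swings down and towards the hinge: some 20 mm down with 13 mm to the box's +x breaks the stay well past straight (knuckle about 0.6).
- spray_can: Bystander: upright red spray can with a white band and cap, 52 mm diameter, 150 mm high. Origin: centre of its underside.
- tape_roll: Bystander: grey tape roll lying flat, 84 mm diameter, 18 mm high. Origin: centre of its underside.
- red_phone: Bystander: red phone lying flat, 145 x 72 x 10 mm. Origin: centre of its underside.

How it is judged:
By the outcome, as a careful person would: the job done as asked, in the order asked, and still so for the second after the job is handed in, with the robot touching nothing.
It also fails if it takes over 50 s, if anything falls off the work surface, if the arm or the gripper's body presses on something with over 40 N, if the wrist force passes 120 N, or if a joint passes its speed limit or range.

## Robot

A 6-joint arm with a two-finger parallel gripper is mounted at the origin on the work surface. World frame = base frame: x ahead of the robot, y to its left, z up, the work surface at z = 0. Lengths are in m, angles in rad, forces in N, time in s.
With the tool pointing down it reaches from about 0.3 to 0.775 m from the base axis. Payload 14.6 kg.
Tool frame: the origin (TCP) lies at the very end of the fingers, on their centre line; the grasp point (between the pads) lies 19 mm behind it; x points along the fingers, y is the direction in which the jaws open and shut, and the axes are right-handed (so a half turn about x gives the same grasp; the last joint's range is limited). The gripper opens to 94 mm and grips with 3 to 60 N. Pads are 16 mm wide; open, the fingers measure 119 mm over their backs; the gripper's body (75 mm by 177 mm) begins 78 mm behind the grasp point.
Start: joints at [1.114, 0.3, 1.521, -0, 1.321, -0.067], TCP at [0.209, 0.509, 0.205] pointing down, gripper open.
Joint ranges: [-3.03, 3.03], [-0.79, 2.21], [0.23, 2.52], [-1.04, 4.18], [0, 3.07], [-2.55, 2.55]. Speed limits (rad/s): [2.22, 2.22, 2.57, 3.14, 3.14, 3.14].

## Interface

Orientations are given as [roll, pitch, yaw] about the fixed x, y, z axes, in that order (R = Rz(yaw) Ry(pitch) Rx(roll)).
In Python, from station import ctrl, viewer, hand_in gives the robot as it stands. The module is installed in compiled form; this text tells all that it offers.
- The arm moves only by the tool play_rows, never from a script. Its argument "deltas" is a list that holds one entry, the list of rows, each a list of 7 numbers: the shift along the tool's x, y, z in mm, then the turn, a rotation vector about the tool's x, y, z in rad, then the finger opening in mm, from 0 to 94. In form: [[[dx, dy, dz, ax, ay, az, gripper], ...]]. A call has 1 to 10 rows; each row shifts and turns the commanded pose from where the row before left it, along the tool's axes as they then stand; what a row does not reach is not made up. A row lasts 1/10 s, in which the tool goes at most 50 mm and 8.59 degrees, less where a joint would pass 70% of its speed; a pose out of reach is approached as far as the arm can. A call with a gripper value outside its range is refused whole. The fingers move at their own pace and stop on an object; "grip_force" is the grip in N (left out, the last holds). Time passes only in rows, so rows that do not move let the fingers close. It gives the time, the measured TCP pose, the force and the opening at its end, in the units of the state.
- ctrl.get_obs(): the state, without advancing time (a new reading comes with each control period).
- viewer.camera(name): name is "scene" or "top" or "wrist"; returns a dict with "img" (400x640x3 uint8, red, green, blue), "fx", "fy", "cx", "cy" (pixels), "distortion" ([k1, k2, p1, p2, k3] as OpenCV has them; the pictures are not rectified), "rvec" (rotation vector, rad) and "tvec" (3), from world to camera coordinates, as OpenCV has them. Camera axes: x right, y down, z forward; pixel columns grow to the right and rows downward; lengths in m; the calibration is good to about 2 mm. A picture is of the moment at which its call begins. There is no depth.
- hand_in(): hands the job in, once; it reports no verdict.
The state is a dict: "time_s": time; "qpos": joint angles; "joint_vel": joint speeds; "tau": joint torques, N m; "ee_pos": TCP position; "eef_rot": TCP orientation; "force": force on the tool from outside, world axes, zero at the start; "moment": the same for the moment, N m; "grip_width": finger opening in m.
Only numpy, scipy, OpenCV 4.12 (cv2) and the standard library are available. Lean on these libraries where they do the work, as an engineer would, in place of code of your own. Each camera call takes 0.05 s, during which the arm holds its last target.

## Working session

There is one attempt and no reset: what is moved stays moved. The work goes in short steps, Python scripts to look and compute and a tool call to move; the robot and the scene stay as the last step left them, time stands still between calls to the robot, and variables do not carry over. Pictures are saved under pics/ and viewed, and the job is handed in when it is done.

Besides the shell and the picture viewer there is one more tool, called after "Call:" by a JSON object that holds its "fn" and its "kwargs". play_rows: Moves the arm, as the interface text tells. Its arguments: {"type":"object","properties":{"deltas":{"type":"array","items":{"type":"array","items":{"type":"array","items":{"type":"number"}}}},"grip_force":{"type":"number"}},"required":["deltas"]}

```bash
mkdir -p pics
python3 - <<'E'
from station import ctrl,viewer
import cv2,pickle
d={}
for n in ["scene","top","wrist"]:
    c=viewer.camera(n); d[n]=c; cv2.imwrite(f"pics/a_{n}.png",c["img"][:,:,::-1]); print(n,{k:v for k,v in c.items() if k!="img"})
pickle.dump(d,open("a.pkl","wb"))
print(ctrl.get_obs())
E
```

```text
scene {'fx': 502.9986197404344, 'fy': 502.9986197404344, 'cx': 317.5179924497837, 'cy': 196.6037563024542, 'distortion': array([-0.03982151,  0.        ,  0.        ,  0.        ,  0.        ]), 'rvec': array([ 1.79821741,  1.66435249, -0.7292884 ]), 'tvec': array([-0.11955539, -0.27980321,  1.9863031 ])}
top {'fx': 395.74167472480195, 'fy': 395.74167472480195, 'cx': 322.6962193347853, 'cy': 196.4897094512494, 'distortion': array([0.01251083, 0.        , 0.        , 0.        , 0.        ]), 'rvec': array([ 2.1317845 , -2.11665008,  0.21884711]), 'tvec': array([0.09352946, 0.56925906, 1.25479025])}
wrist {'fx': 324.8896725474815, 'fy': 324.8896725474815, 'cx': 320.8300589756586, 'cy': 197.45420856239457, 'distortion': array([-0.06314861,  0.        ,  0.        ,  0.        ,  0.        ]), 'rvec': array([-2.44454123, -1.63778958, -0.19049582]), 'tvec': array([-0.55075191, -0.02355641,  0.39017052])}
{'time_s': 0.15, 'qpos': array([ 1.11442808e+00,  3.00357825e-01,  1.52137983e+00,  4.92390516e-06,
        1.32071270e+00, -6.65988294e-02]), 'joint_vel': array([ 0.0002726 , -0.0019778 , -0.00157447, -0.00071217, -0.00066609,
       -0.00105617]), 'tau': array([ 3.62627625e-04, -5.31959581e+01, -3.52822137e+01,  7.08054076e-02,
        2.35871488e-02, -3.90048501e-05]), 'ee_pos': array([0.20890772, 0.50858582, 0.20503361]), 'eef_rot': array([-1.64295609,  1.56993861, -2.03272673]), 'force': array([0.23262942, 0.78252567, 0.09001785]), 'moment': array([-0.02442925, -0.0229916 ,  0.05716854]), 'grip_width': 0.09381510055413174}
```

View pics/a_scene.png

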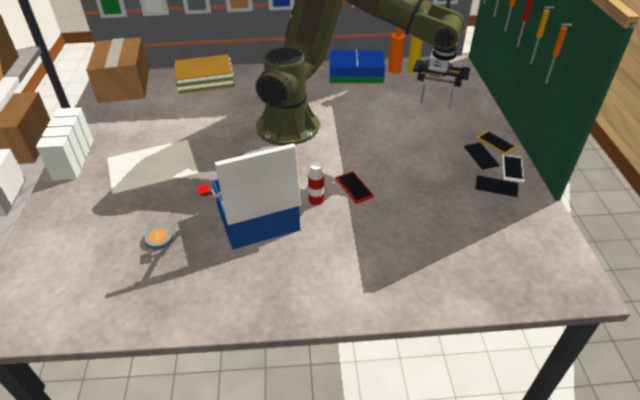

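View pics/a_top.png

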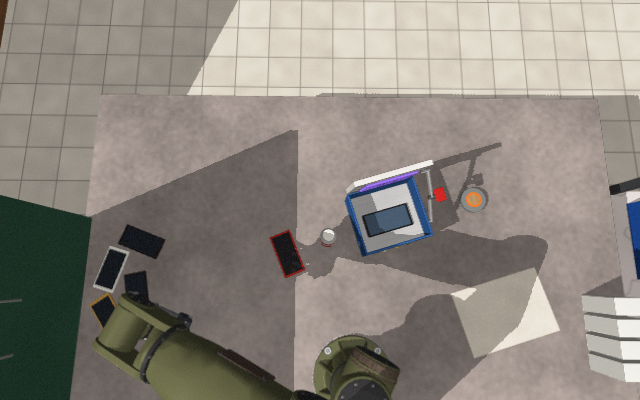

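View pics/a_wrist.png

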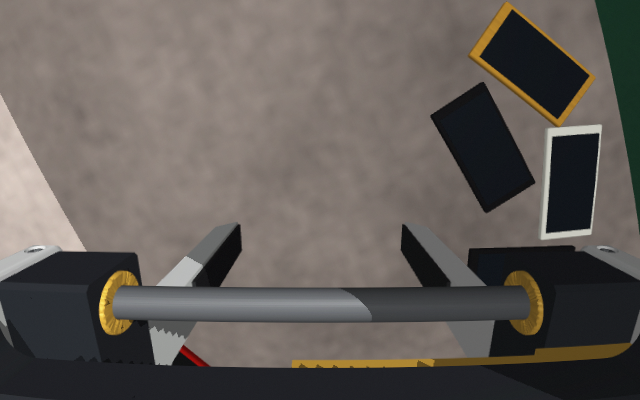

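The scene view shows the hood at about (260,183), the red pad at (205,189) and the can at (316,185). The top view shows the box at about (390,215), the pad at (440,195), the tape at (474,198), the can at (328,236) and the phone at (287,254). I'll zoom in to get the corners.

Run:
```python
import pickle,cv2
d=pickle.load(open("a.pkl","rb"))
t=d["top"]["img"][130:280,320:510,::-1]; cv2.imwrite("pics/b_top.png",cv2.resize(t,None,fx=4,fy=4,interpolation=cv2.INTER_CUBIC)[:600])
s=d["scene"]["img"][130:260,170:350,::-1]; cv2.imwrite("pics/b_scene.png",cv2.resize(s,None,fx=4,fy=4,interpolation=cv2.INTER_CUBIC))
```

```text
(no output)
```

View pics/b_top.png

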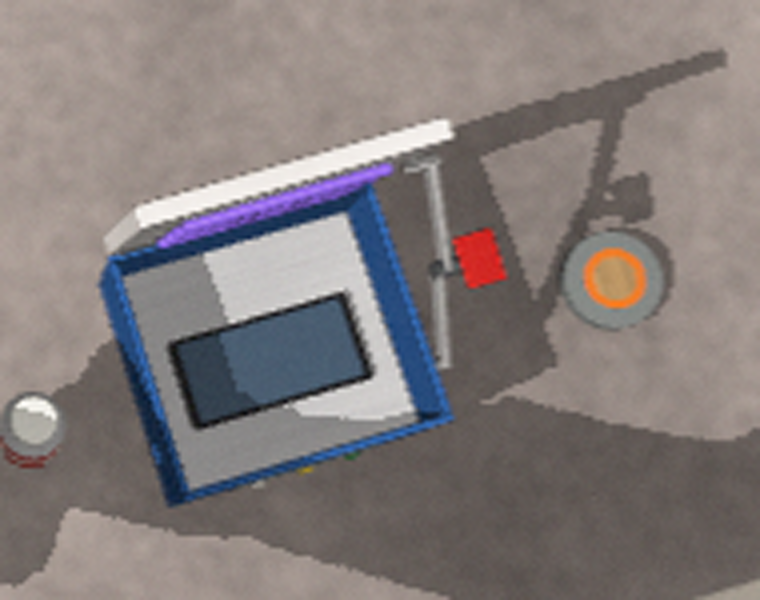

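View pics/b_scene.png

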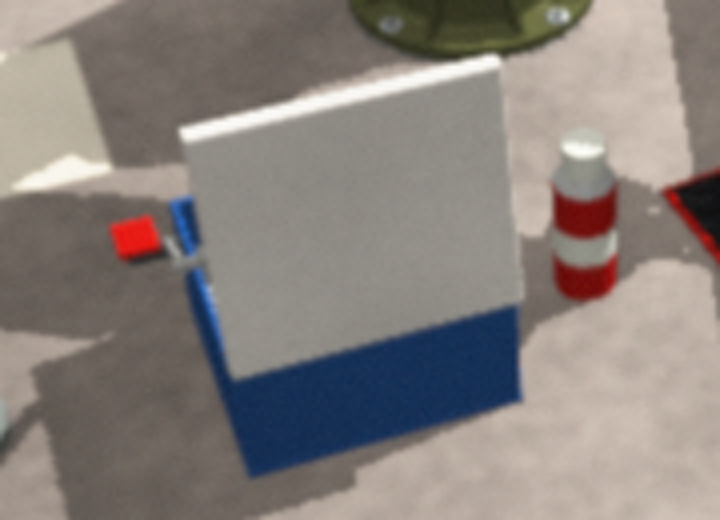

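```bash
cat > h.py <<'E'
import numpy as np,cv2,pickle
from scipy.optimize import least_squares
def proj(c,P):
    K=np.array([[c["fx"],0,c["cx"]],[0,c["fy"],c["cy"]],[0,0,1]])
    return cv2.projectPoints(np.array(P,float).reshape(-1,1,3),c["rvec"],c["tvec"],K,c["distortion"])[0][:,0]
def tri(cs,uv,x0=(.5,-.1,.1)):
    r=least_squares(lambda X:np.concatenate([proj(c,X)[0]-u for c,u in zip(cs,uv)]),x0); return r.x,r.fun
def onz(c,uv,z):
    return least_squares(lambda X:proj(c,[X[0],X[1],z])[0]-uv,(.5,-.1)).x
def w(p,P):
    P=np.array(P,float);c,s=np.cos(p[2]),np.sin(p[2])
    return np.stack([p[0]+c*P[...,0]-s*P[...,1],p[1]+s*P[...,0]+c*P[...,1],P[...,2]],-1)
E
python3 - <<'E'
from h import *
d=pickle.load(open("a.pkl","rb"));T,S=d["top"],d["scene"]
tc=lambda x,y:np.array([320+x/4-.4,130+y/4-.4]); sc=lambda x,y:np.array([170+x/4-.4,130+y/4-.4])
ob=[(T,tc(172,504),[-.1,.11,.118]),(T,tc(451,415),[-.1,-.11,.118]),(T,tc(103,265),[.1,.11,.118]),
(S,sc(250,476),[.1,-.11,0]),(S,sc(521,401),[.1,.11,0])]
f=lambda p:np.concatenate([proj(c,w(p,P))[0]-u for c,u,P in ob])
r=least_squares(f,(.5,-.1,.2));p=r.x;print("box",p,r.fun.round(1))
X,e=tri([T,S],[tc(480,258),sc(136,236)]);print("pad",X,e)
c,s=np.cos(p[2]),np.sin(p[2]);q=X[:2]-p[:2];print("pad in box",c*q[0]+s*q[1],-s*q[0]+c*q[1])
def hp(l,y,h,th): # hood pt l from hinge, h off outer
    return w(p,[.1-l*np.cos(th)+h*np.sin(th),y,.12+l*np.sin(th)+h*np.cos(th)])
for th in(1.35,1.45,1.55):
  print(th,[((proj(S,hp(.205,y,.016,th))[0]-[169.6,129.6])*4).round() for y in(-.11,.11)],[((proj(T,hp(.205,y,.016,th))[0]-[319.6,129.6])*4).round() for y in(-.11,.11)])
print("can",tri([T,S],[tc(32,418),sc(583,140)]))
print("tape",onz(T,tc(614,279),.018))
np.save("box.npy",p)
E
```

```text
box [ 0.5005092 -0.1074129  0.2943878] [ 2.   0.  -0.   1.9 -0.  -1.7  0.7  0.5  1.3 -0.2]
pad [ 0.55313368 -0.24915969  0.18487661] [-0.30016844  0.00493338 -0.29109398 -0.05487433]
pad in box 0.009232170403396855 -0.15091804762275274
1.35 [array([181., 123.]), array([497.,  47.])] [array([452., 147.]), array([137., 238.])]
1.45 [array([187., 139.]), array([507.,  62.])] [array([443., 118.]), array([128., 208.])]
1.55 [array([195., 158.]), array([517.,  80.])] [array([433.,  89.]), array([119., 179.])]
can (array([0.43431665, 0.08279042, 0.15315979]), array([0.13931467, 0.01095656, 0.14537037, 0.0009677 ]))
tape [ 0.5701595  -0.41561951]
```

```bash
cat > ov.py <<'E'
from h import *
d=pickle.load(open("a.pkl","rb"));T,S=d["top"],d["scene"]
tc=lambda x,y:np.array([320+x/4-.4,130+y/4-.4]); sc=lambda x,y:np.array([170+x/4-.4,130+y/4-.4])
def hl(l,y,h,th): return [.1-l*np.cos(th)+h*np.sin(th),y,.12+l*np.sin(th)+h*np.cos(th)]
ob=[(T,tc(172,504),[-.1,.11,.118]),(T,tc(451,415),[-.1,-.11,.118]),
(S,sc(250,476),[.1,-.11,0]),(S,sc(521,401),[.1,.11,0])]
oh=[(T,tc(451,121),-.11),(T,tc(139,206),.11),(S,sc(190,142),-.11),(S,sc(498,72),.11)]
f=lambda p:np.concatenate([proj(c,w(p,P))[0]-u for c,u,P in ob]+[proj(c,w(p,hl(.205,y,.016,p[3])))[0]-u for c,u,y in oh])
r=least_squares(f,(.5,-.1,.2,1.45));p=r.x;print("box",p,r.fun.round(1).reshape(-1,2).tolist());np.save("box.npy",p)
for n,c,o,sz in(("top",T,(320,130),(190,150)),("scene",S,(170,130),(180,130))):
    im=cv2.resize(c["img"][o[1]:o[1]+sz[1],o[0]:o[0]+sz[0],::-1],None,fx=4,fy=4,interpolation=cv2.INTER_CUBIC)
    q=[(-.1,.11),(-.1,-.11),(.1,-.11),(.1,.11)]
    polys=[[[x,y,z] for x,y in q] for z in(0,.118)]+[[hl(l,y,h,p[3]) for l,y in((0,-.11),(.205,-.11),(.205,.11),(0,.11))] for h in(0,.016)]
    for k,P in enumerate(polys):
        uv=((proj(c,w(p,P))-o+.4)*4).astype(int); cv2.polylines(im,[uv],True,[(0,255,255),(0,255,0),(255,0,255),(255,255,0)][k],1)
    cv2.imwrite(f"pics/c_{n}.png",im)
X,e=tri([T,S],[tc(480,258),sc(136,236)]);print("pad",X,e)
c,s=np.cos(p[2]),np.sin(p[2]);q=X[:2]-p[:2];print("pad in box",c*q[0]+s*q[1],-s*q[0]+c*q[1])
E
python3 ov.py
```

```text
box [ 0.50282639 -0.10882514  0.27974735  1.44021871] [[1.9, -1.1], [0.1, 1.8], [-0.4, 0.9], [0.6, 0.8], [-0.6, -0.6], [-1.6, -0.3], [-2.0, -0.9], [1.3, -1.9]]
pad [ 0.55313368 -0.24915969  0.18487661] [-0.30016844  0.00493338 -0.29109398 -0.05487433]
pad in box 0.00960343373716463 -0.14876956917509626
```

View pics/c_top.png

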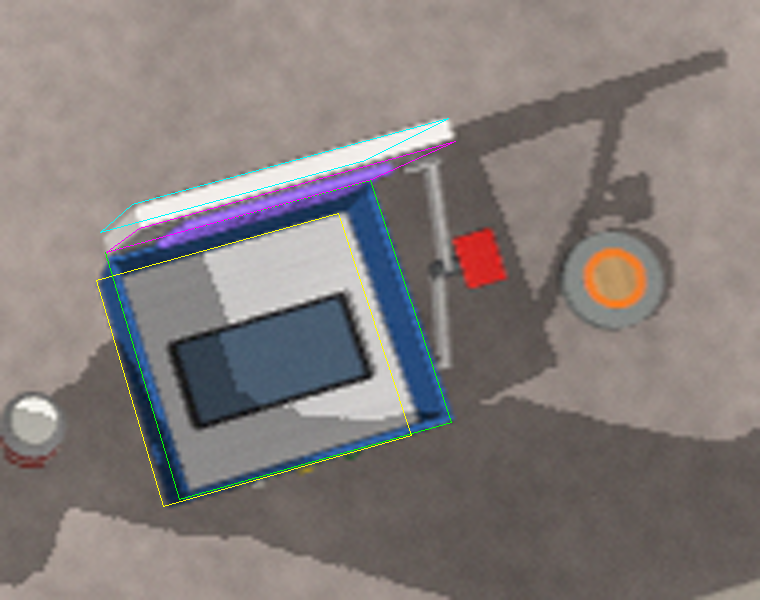

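View pics/c_scene.png

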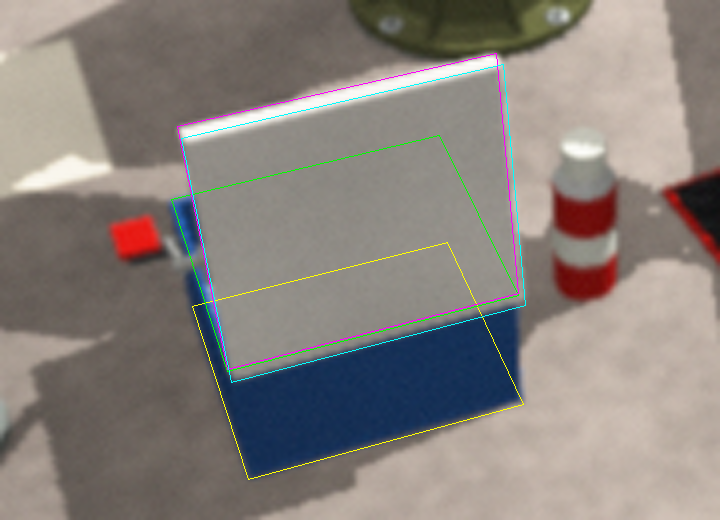

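```bash
cat >> h.py <<'E'
from scipy.spatial.transform import Rotation as Ro
def state():
    from station import ctrl
    o=ctrl.get_obs(); R=Ro.from_euler('xyz',o["eef_rot"]).as_matrix(); return o,R
def goal(yaw,tilt,sgn):
    b=np.array([np.cos(yaw),np.sin(yaw),0]);y=sgn*np.array([-np.sin(yaw),np.cos(yaw),0])
    x=np.sin(tilt)*b-np.cos(tilt)*np.array([0,0,1]); return np.stack([x,y,np.cross(x,y)],1)
E
python3 - <<'E'
from h import *
o,R=state();print(R.round(3))
for s in(1,-1):
    G=goal(.285,.3,s);print(s,G.round(3).tolist(),Ro.from_matrix(R.T@G).as_rotvec())
    print("final tool dx to pad-above", R.T@(np.array([.55,-.25,.25])-o["ee_pos"])*1000)
# stay geometry (box xz): pivots
from numpy import *
A=array([-.055,.108])
for th in(1.45,1.43,1.4,1.35,1.3,1.2,1.0,.5,0):
    H=array([.1-.095*cos(th),.12+.095*sin(th)]);D=H-A;L=hypot(*D);k=2*arccos(min(1,L/.176));m=(A+H)/2;n=array([D[1],-D[0]])/L
    kn=m+n*sqrt(max(0,.088**2-L*L/4));print(th,L,k+.18,kn,"freeedge",.1-.205*cos(th),.12+.205*sin(th))
E
```

```text
[[-0.     0.38   0.925]
 [-0.001  0.925 -0.38 ]
 [-1.    -0.001 -0.   ]]
1 [[0.284, -0.281, 0.917], [0.083, 0.96, 0.269], [-0.955, 0.0, 0.296]] [-0.66951009 -0.28884426  0.10200053]
final tool dx to pad-above [ -44.51430432 -572.12033235  603.75091453]
-1 [[0.284, 0.281, -0.917], [0.083, -0.96, -0.269], [-0.955, -0.0, -0.296]] [2.4435545  0.13057439 0.36975947]
final tool dx to pad-above [ -44.51430432 -572.12033235  603.75091453]Traceback (most recent call last):
  File "<stdin>", line 10, in <module>
    return _wrapreduction(a, np.minimum, 'min', axis, None, out,
                          keepdims=keepdims, initial=initial, where=where)
    return ufunc.reduce(obj, axis, dtype, out, **passkwargs)
           ~~~~~~~~~~~~^^^^^^^^^^^^^^^^^^^^^^^^^^^^^^^^^^^^^
TypeError: 'numpy.float64' object cannot be interpreted as an integer
```

Run:
```python
from h import *
o,R=state();d=pickle.load(open("a.pkl","rb"))["wrist"]
C=-cv2.Rodrigues(d["rvec"])[0].T@d["tvec"];print("cam in tool",R.T@(C-o["ee_pos"]))
A=np.array([-.055,.108])
for th in(1.45,1.43,1.4,1.35,1.3,1.2,1.0,.5,0):
    H=np.array([.1-.095*np.cos(th),.12+.095*np.sin(th)]);D=H-A;L=np.hypot(*D);k=2*np.arccos(min(1,L/.176));m=(A+H)/2;n=np.array([D[1],-D[0]])/L
    kn=m+n*np.sqrt(max(0,.088**2-L*L/4));print(th,L.round(4),round(k+.18,2),kn.round(4),"free",round(.1-.205*np.cos(th),3),round(.12+.205*np.sin(th),3))
```

```text
cam in tool [-0.17987159  0.0009602  -0.06657881]
1.45 0.1786 0.18 [0.0168 0.1612] free 0.075 0.324
1.43 0.177 0.18 [0.0158 0.161 ] free 0.071 0.323
1.4 0.1745 0.45 [0.0215 0.1516] free 0.065 0.322
1.35 0.1702 0.69 [0.0259 0.1427] free 0.055 0.32
1.3 0.1659 0.86 [0.0282 0.1368] free 0.045 0.318
1.2 0.157 1.12 [0.0308 0.1277] free 0.026 0.311
1.0 0.1386 1.51 [0.0328 0.1134] free -0.011 0.293
0.5 0.0919 2.22 [0.0278 0.0783] free -0.08 0.218
0 0.0612 2.61 [-0.0088  0.0331] free -0.105 0.12
```

Call:
{"fn": "play_rows", "kwargs": {"deltas": [[[-40,0,0,0,0,0,0],[-40,0,0,0,0,0,0],[-40,0,0,0,0,0,0],[-40,0,0,0,0,0,0],[-30,0,0,0,0,0,0],[0,-27,29,0,0,0,0],[0,-27,29,0,0,0,0],[0,-27,29,0,0,0,0],[0,-27,29,0,0,0,0],[0,-27,29,0,0,0,0]]], "grip_force": 20}}

```text
time_s: 1.15
ee_pos: [0.2921, 0.3273, 0.3953]
eef_rot: [-1.748, 1.571, -2.138]
force: [0.6, 0.3, -0.2]
grip_width: 0.0172
```

Call:
{"fn": "play_rows", "kwargs": {"deltas": [[[0,-27,29,0,0,0,0],[0,-27,29,0,0,0,0],[0,-27,29,0,0,0,0],[0,-27,29,0,0,0,0],[0,-27,29,0,0,0,0],[0,-27,29,0,0,0,0],[0,-27,29,0,0,0,0],[0,-27,29,0,0,0,0],[0,-27,29,0,0,0,0],[0,-27,29,0,0,0,0]]]}}

```text
time_s: 2.15
ee_pos: [0.4578, -0.0329, 0.3954]
eef_rot: [-2.995, 1.571, 2.898]
force: [-0.2, 0.6, 0.4]
grip_width: 0.0003
```

Call:
{"fn": "play_rows", "kwargs": {"deltas": [[[0,-27,29,0,0,0,0],[0,-27,29,0,0,0,0],[0,-27,29,0,0,0,0],[0,-27,29,0,0,0,0],[0,-27,29,0,0,0,0],[0,-27,29,-0.12,0,0,0],[0,0,0,-0.14,0,0,0],[0,0,0,-0.14,0,0,0],[0,0,0,-0.14,0,0,0],[0,0,0,-0.12,0,0,0]]]}}

```text
time_s: 3.15
ee_pos: [0.5569, -0.2473, 0.395]
eef_rot: [2.366, 1.57, 2.642]
force: [0.1, -0.2, 0.4]
grip_width: 0.0007
```

Run:
```python
from h import *
o,R=state();G=goal(.285,.3,1);print(o["qpos"].round(3),o["ee_pos"].round(4))
print(Ro.from_matrix(R.T@G).as_rotvec())
t=np.array([.5445,-.2515,.215])
print((G.T@(t-o["ee_pos"])*1000).round(1))
```

```text
[-0.478  0.392  0.971  0.     1.78  -2.325] [ 0.5569 -0.2473  0.395 ]
[-0.0092795  -0.30049765  0.00090019]
[168.1  -0.6 -65.7]
```

Call:
{"fn": "play_rows", "kwargs": {"deltas": [[[0,0,0,0,-0.1,0,0],[0,0,0,0,-0.1,0,0],[0,0,0,0,-0.1,0,0],[20,0,-11,0,0,0,0],[30,0,-11,0,0,0,0],[30,0,-11,0,0,0,0],[30,0,-11,0,0,0,0],[30,0,-11,0,0,0,0],[28,0,-11,0,0,0,0],[0,0,0,0,0,0,0]]]}}

```text
time_s: 4.15
ee_pos: [0.5424, -0.2499, 0.2114]
eef_rot: [0.018, 1.275, 0.287]
force: [-0.5, 0.8, 1.0]
grip_width: 0.0006
```

Run:
```python
from h import *
from station import viewer
o,R=state();print(o["qpos"].round(3),o["ee_pos"].round(4),R.round(3).tolist(),o["force"])
D={}
for n in("scene","top"):
    c=viewer.camera(n);D[n]=c
pickle.dump(D,open("b.pkl","wb"))
s=cv2.resize(D["scene"]["img"][100:260,150:340,::-1],None,fx=3,fy=3,interpolation=cv2.INTER_CUBIC)
cv2.imwrite("pics/d_scene.png",s)
s=cv2.resize(D["wrist"]["img"],None,fx=1,fy=1) if "wrist" in D else viewer.camera("wrist")["img"]
cv2.imwrite("pics/d_wrist.png",s[:,:,::-1])
```

```text
[-0.596  0.283  1.556  0.252  1.124 -2.525] [ 0.5424 -0.2499  0.2114] [[0.279, -0.267, 0.922], [0.082, 0.964, 0.254], [-0.957, 0.005, 0.291]] [-0.53924045  0.83031061  1.04226737]
```

View pics/d_scene.png

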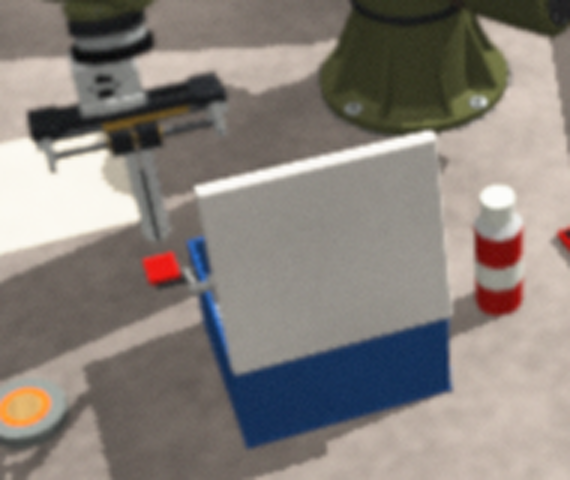

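View pics/d_wrist.png

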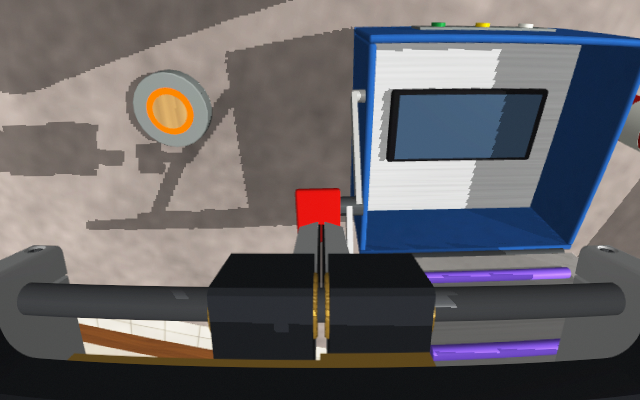

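Call:
{"fn": "play_rows", "kwargs": {"deltas": [[[0,0,0,0.1,0,0,0],[8,0,0,0.1,0,0,0],[8,0,0,0,0,0,0],[4,0,0,0,0,0,0],[2,0,0,0,0,0,0],[2,0,0,0,0,0,0],[0,0,0,0,0,0,0]]]}}

```text
time_s: 5.0
ee_pos: [0.5508, -0.2488, 0.1925]
eef_rot: [0.199, 1.271, 0.27]
force: [-0.7, 0.5, -0.8]
grip_width: 0.0005
```

Call:
{"fn": "play_rows", "kwargs": {"deltas": [[[2,0,0,0,0,0,0],[2,0,0,0,0,0,0],[2,0,0,0,0,0,0],[2,0,0,0,0,0,0],[0,0,0,0,0,0,0]]]}}

```text
time_s: 5.5
ee_pos: [0.5537, -0.2481, 0.1855]
eef_rot: [0.197, 1.269, 0.268]
force: [0.8, 1.8, 3.8]
grip_width: 0.0005
```

Run:
```python
from h import *
o,R=state();print(o["qpos"].round(3),o["force"],R.round(3).tolist())
```

```text
[-0.582  0.321  1.57   0.258  1.062 -2.328] [0.81404563 1.8287541  3.79833843] [[0.286, -0.079, 0.955], [0.079, 0.995, 0.059], [-0.955, 0.058, 0.291]]
```

Call:
{"fn": "play_rows", "kwargs": {"deltas": [[[2,0.1,0.5,0,0,0,0],[2,0.1,0.5,0,0,0,0],[2,0.1,0.5,0,0,0,0],[2,0.1,0.5,0,0,0,0],[0,0,0,0,0,0,0]]]}}

```text
time_s: 6.0
ee_pos: [0.5585, -0.247, 0.1791]
eef_rot: [0.194, 1.268, 0.264]
force: [4.2, 1.7, 6.8]
grip_width: 0.0005
```

Call:
{"fn": "play_rows", "kwargs": {"deltas": [[[2,0.1,0.6,0,0,0,0],[2,0.1,0.6,0,0,0,0],[2,0.1,0.6,0,0,0,0],[2,0.1,0.6,0,0,0,0],[2,0.1,0.6,0,0,0,0],[2,0.1,0.6,0,0,0,0],[2,0.1,0.6,0,0,0,0],[2,0.1,0.6,0,0,0,0],[0,0,0,0,0,0,0]]]}}

```text
time_s: 6.9
ee_pos: [0.5688, -0.2442, 0.1666]
eef_rot: [0.191, 1.264, 0.262]
force: [9.1, 7.3, 12.5]
grip_width: 0.0006
```

```bash
cat > look.py <<'E'
import sys
from h import *
from station import viewer
n=sys.argv[1];D={k:viewer.camera(k) for k in("scene","top")}
pickle.dump(D,open(n+".pkl","wb"))
a=cv2.resize(D["scene"]["img"][80:260,150:350,::-1],None,fx=3,fy=3,interpolation=cv2.INTER_CUBIC)
cv2.imwrite(f"pics/{n}_s.png",a)
a=cv2.resize(D["top"]["img"][130:280,310:510,::-1],None,fx=3,fy=3,interpolation=cv2.INTER_CUBIC)
cv2.imwrite(f"pics/{n}_t.png",a)
o,R=state();print(o["time_s"],o["qpos"].round(3),o["ee_pos"].round(4),o["force"].round(1),R.round(3).tolist())
E
python3 look.py e
```

```text
7.0 [-0.562  0.362  1.562  0.262  1.022 -2.319] [ 0.5687 -0.2443  0.1667] [10.5  7.3 13.5] [[0.291, -0.079, 0.953], [0.078, 0.995, 0.059], [-0.953, 0.057, 0.296]]
```

View pics/e_s.png

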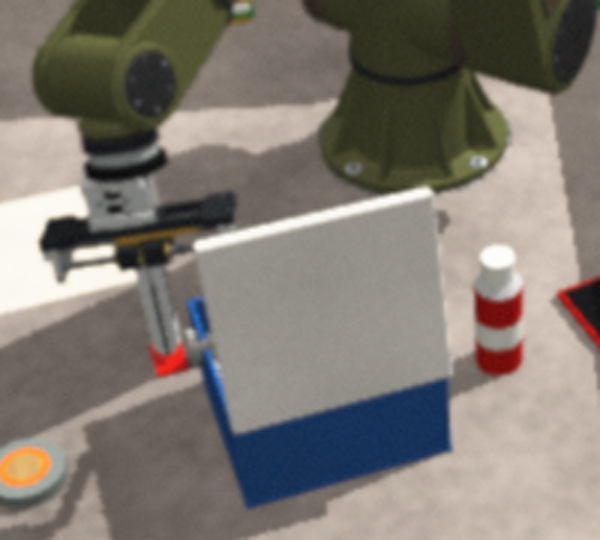

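View pics/e_t.png

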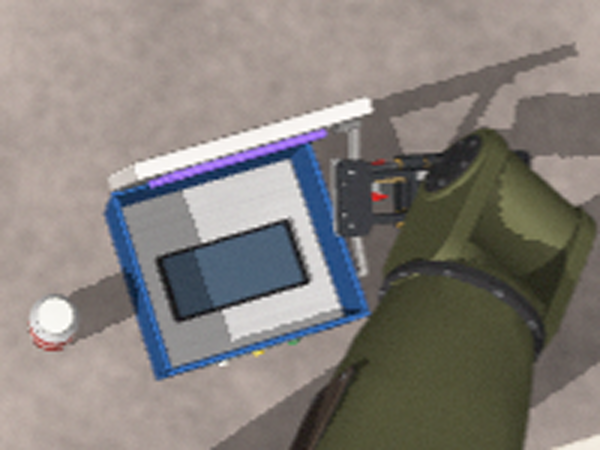

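Call:
{"fn": "play_rows", "kwargs": {"deltas": [[[2,0,0.2,0,0,0,0],[2,0,0.2,0,0,0,0],[0,0,0,0,0,0,0]]]}}

```text
time_s: 7.3
ee_pos: [0.5707, -0.2438, 0.1634]
eef_rot: [0.19, 1.263, 0.261]
force: [11.3, 8.7, 15.3]
grip_width: 0.0007
```

Call:
{"fn": "play_rows", "kwargs": {"deltas": [[[-10,0,0,0,0,0,0],[-25,0,0,0,0,0,0],[-30,0,0,0,0,0,0],[-35,0,0,0,0,0,0],[-35,0,0,0,0,0,0],[-35,0,0,0,0.1,0,0],[-35,0,0,0,0.1,0,0],[-35,0,0,0,0.1,0,0],[0,0,0,0,0,0,0]]]}}

```text
time_s: 8.2
ee_pos: [0.5104, -0.2629, 0.3961]
eef_rot: [1.656, 1.516, 1.736]
force: [-0.1, -0.3, 0.4]
grip_width: 0.0004
```

```bash
python3 look.py f
```

```text
8.3 [-0.56   0.323  1.073  0.045  1.786 -2.202] [ 0.5099 -0.2628  0.3912] [ 0.4 -0.4 -0.2] [[-0.01, -0.079, 0.997], [0.058, 0.995, 0.079], [-0.998, 0.059, -0.006]]
```

View pics/f_s.png

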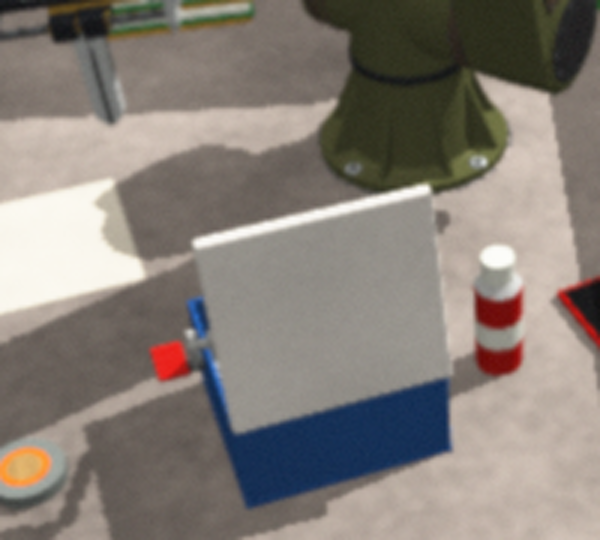

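View pics/f_t.png

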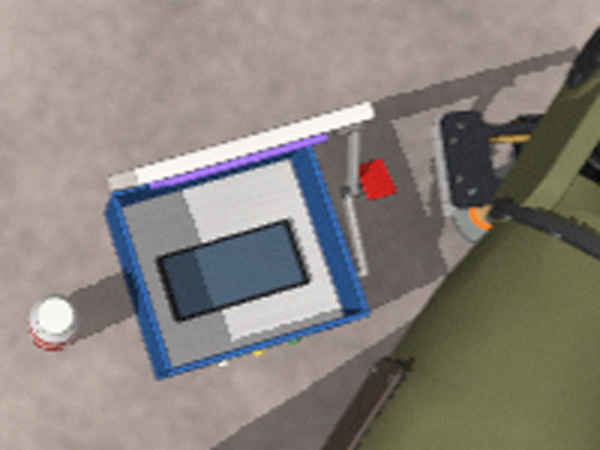

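Run:
```python
from h import *
D=pickle.load(open("f.pkl","rb"))
def cen(c,box):
    u0,v0,u1,v1=box;a=c["img"][v0:v1,u0:u1].astype(int);m=(a[...,0]>150)&(a[...,1]<70)&(a[...,2]<70);v,u=np.nonzero(m);return np.array([u.mean()+u0,v.mean()+v0]),m.sum()
for f in("a","f"):
    D=pickle.load(open(f+".pkl","rb"))
    a=cen(D["top"],(420,170,460,215));b=cen(D["scene"],(185,170,215,215));print(a,b,tri([D["top"],D["scene"]],[a[0],b[0]]))
p=np.load("box.npy");p[2]=.285
for th in(1.42,1.40,1.36): print(th,[w(p,[.1-l*np.cos(th)+.016*np.sin(th),0,.12+l*np.sin(th)+.016*np.cos(th)]).round(4) for l in(.18,.205)])
```

```text
(array([439.46153846, 194.22307692]), np.int64(130)) (array([203.2       , 188.72222222]), np.int64(90)) (array([ 0.55293707, -0.24974094,  0.18408418]), array([-0.04384202,  0.00072512, -0.0425099 , -0.00802151]))
(array([435.19, 189.94]), np.int64(100)) (array([205.79130435, 199.55652174]), np.int64(115)) (array([ 0.57149644, -0.24506298,  0.15830834]), array([-0.14644212,  0.00185558, -0.13897619, -0.02516869]))
1.42 [array([ 0.588 , -0.0839,  0.3004]), array([ 0.5844, -0.0849,  0.3251])]
1.4 [array([ 0.5846, -0.0849,  0.3001]), array([ 0.5805, -0.0861,  0.3247])]
1.36 [array([ 0.5777, -0.0869,  0.2994]), array([ 0.5726, -0.0884,  0.3238])]
```

Call:
{"fn": "play_rows", "kwargs": {"deltas": [[[0,20,16,0,0,0,0],[0,32,23,0,0,0,0],[0,32,23,0,0,0,0],[0,32,23,0,0,0,0],[0,32,23,0,0,0,0],[0,32,24,0,0,0,0],[0,0,0,-0.1,0,0,0],[0,0,0,-0.1,0,0,0],[0,0,0,0,0,0,0]]]}}

```text
time_s: 9.2
ee_pos: [0.6269, -0.073, 0.4001]
eef_rot: [1.492, 1.511, 1.773]
force: [0.6, 0.3, 0.4]
grip_width: 0.0005
```

```bash
python3 look.py g
python3 - <<'E'
from h import *
o,R=state();p=np.load("box.npy");p[2]=.285
c,s=np.cos(.285),np.sin(.285);q=o["ee_pos"][:2]-p[:2];print("tcp in box",c*q[0]+s*q[1],-s*q[0]+c*q[1])
G=goal(.285,0,1);print(Ro.from_matrix(R.T@G).as_rotvec())
E
```

```text
9.3 [-0.198  0.468  0.853  0.057  1.843 -2.03 ] [ 0.6268 -0.0734  0.4008] [-0.1 -0.1  0.4] [[-0.011, -0.272, 0.962], [0.058, 0.961, 0.272], [-0.998, 0.059, 0.005]]
tcp in box 0.12896500859920484 -0.0008349163842100368
[-0.00936347  0.00541533 -0.05931191]
```

View pics/g_s.png

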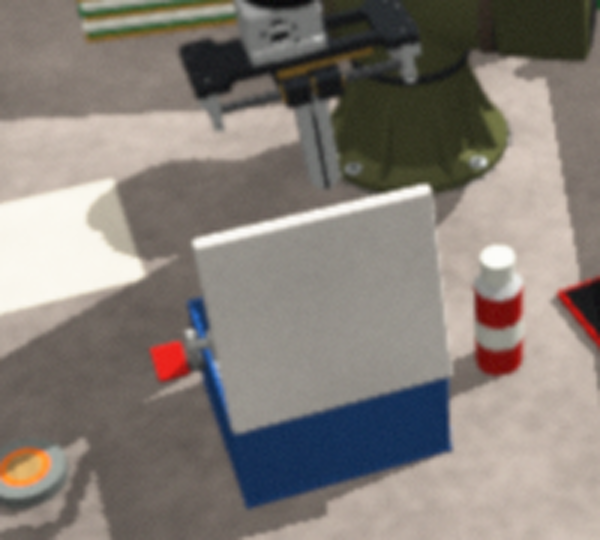

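Call:
{"fn": "play_rows", "kwargs": {"deltas": [[[0,0,2,0,0,-0.06,0],[20,0,0,0,0,0,0],[30,0,0,0,0,0,0],[30,0,0,0,0,0,0],[20,0,0,0,0,0,0],[10,0,0,0,0,0,0],[0,0,0,0,0,0,0]]]}}

```text
time_s: 10.0
ee_pos: [0.6293, -0.0727, 0.2905]
eef_rot: [-0.092, 1.566, 0.185]
force: [-0.4, 0.6, 0.7]
grip_width: 0.0004
```

```bash
python3 look.py i
cat > plan.py <<'E'
from h import *
o,R=state();p=np.load("box.npy");p[2]=.285
c,s=np.cos(.285),np.sin(.285);q=o["ee_pos"][:2]-p[:2];x=c*q[0]+s*q[1];z=o["ee_pos"][2]
fx=c*o["force"][0]+s*o["force"][1]
print("t",o["time_s"],"tcp in box",round(x,4),round(-s*q[0]+c*q[1],4),round(z,4),"f box x,z",fx.round(1),o["force"][2].round(1),"j6",o["qpos"][5].round(2))
# hood angle if the tip (lower -x corner, half t=8mm) touches the outer face
for t in(.008,.011):
    dx,dz=.1-(x-t),z-.12;rho=np.hypot(dx,dz);print("theta if touching",np.arctan2(dz,dx)-np.arcsin(.016/rho),"l",np.sqrt(rho**2-.016**2))
print("rot to vertical",Ro.from_matrix(R.T@goal(.285,0,1)).as_rotvec().round(3))
E
python3 plan.py
```

```text
10.1 [-1.730e-01  4.470e-01  1.122e+00  2.000e-03  1.565e+00 -2.022e+00] [ 0.6299 -0.0726  0.2927] [0.  0.1 0.4] [[0.008, -0.274, 0.962], [0.0, 0.962, 0.274], [-1.0, -0.002, 0.007]]
t 10.1 tcp in box 0.1321 -0.001 0.2927 f box x,z 0.1 0.4 j6 -2.02
theta if touching 1.6176336989461446 l 0.1736548073404772
theta if touching 1.6003509711422206 l 0.17326371237099197
rot to vertical [-0.007  0.007  0.002]
```

View pics/i_t.png

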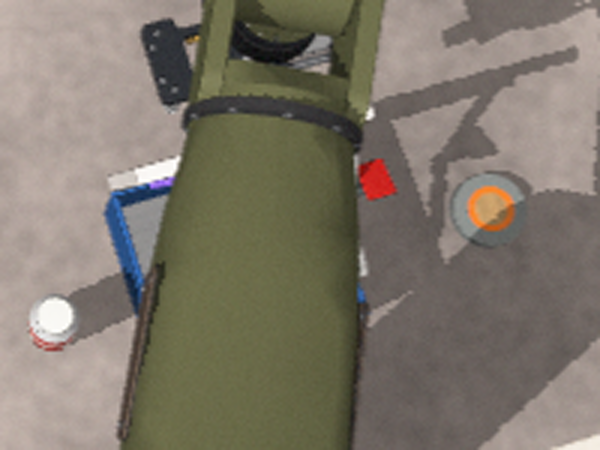

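Call:
{"fn": "play_rows", "kwargs": {"deltas": [[[0,0,-8,0,0,0,0],[0,0,-8,0,0,0,0],[0,0,-6,0,0,0,0],[0,0,-4,0,0,0,0],[0,0,-4,0,0,0,0],[0,0,-4,0,0,0,0],[0,0,-4,0,0,0,0],[0,0,-4,0,0,0,0]]]}}

```text
time_s: 10.9
ee_pos: [0.5892, -0.084, 0.2913]
eef_rot: [-0.195, 1.564, 0.084]
force: [5.2, 1.3, -3.0]
grip_width: 0.0007
```

```bash
python3 plan.py
```

```text
t 10.9 tcp in box 0.0899 -0.0005 0.2913 f box x,z 5.3 -3.0 j6 -2.05
theta if touching 1.372423903425352 l 0.1714834761175717
theta if touching 1.3553195899224608 l 0.1718261761589966
rot to vertical [-0.006  0.007  0.001]
```

Run:
```python
import numpy as np
rho=.1727;ph=1.365+.093
for k in range(10):
    a,b=ph,ph-.14
    # tool x down, tool z = +box x
    print(round(a-.093,2),"->",round(b-.093,2),"dx(down)",round(1000*rho*(np.sin(a)-np.sin(b)),1),"dz",round(-1000*rho*(np.cos(b)-np.cos(a)),1),"end",round(.12+rho*np.sin(b),4),"tcp x",round(.1-rho*np.cos(b)+.009,4)); ph=b
```

```text
1.36 -> 1.23 dx(down) 4.4 dz -23.8 end 0.2872 tcp x 0.0658
1.23 -> 1.08 dx(down) 7.7 dz -22.9 end 0.2795 tcp x 0.0429
1.08 -> 0.94 dx(down) 10.8 dz -21.6 end 0.2688 tcp x 0.0213
0.94 -> 0.8 dx(down) 13.7 dz -19.9 end 0.2551 tcp x 0.0014
0.8 -> 0.66 dx(down) 16.3 dz -17.8 end 0.2387 tcp x -0.0164
0.66 -> 0.52 dx(down) 18.7 dz -15.3 end 0.2201 tcp x -0.0318
0.52 -> 0.38 dx(down) 20.6 dz -12.6 end 0.1994 tcp x -0.0443
0.38 -> 0.24 dx(down) 22.2 dz -9.6 end 0.1773 tcp x -0.0539
0.24 -> 0.1 dx(down) 23.3 dz -6.4 end 0.154 tcp x -0.0603
0.1 -> -0.04 dx(down) 24.0 dz -3.1 end 0.13 tcp x -0.0634
```

Call:
{"fn": "play_rows", "kwargs": {"deltas": [[[0.7,0,-4.8,0,0,0,0],[0.8,0,-4.8,0,0,0,0],[0.9,0,-4.8,0,0,0,0],[1.0,0,-4.7,0,0,0,0],[1.1,0,-4.7,0,0,0,0],[1.3,0,-4.6,0,0,0,0],[1.4,0,-4.6,0,0,0,0],[1.5,0,-4.6,0,0,0,0],[1.7,0,-4.6,0,0,0,0],[1.8,0,-4.5,0,0,0,0]]]}}

```text
time_s: 11.9
ee_pos: [0.5441, -0.097, 0.2787]
eef_rot: [-0.202, 1.565, 0.077]
force: [1.9, -0.8, 3.6]
grip_width: 0.0001
```

```bash
python3 plan.py; python3 look.py j
```

```text
t 11.9 tcp in box 0.043 -0.0002 0.2787 f box x,z 1.6 3.6 j6 -2.09
theta if touching 1.088534276425765 l 0.170806236244929
theta if touching 1.0730895696756788 l 0.17197099450396106
rot to vertical [-0.006  0.006  0.001]
12.0 [-2.440e-01  2.580e-01  1.406e+00  2.000e-03  1.473e+00 -2.093e+00] [ 0.5438 -0.0969  0.2785] [ 0.9 -0.8  0.1] [[0.005, -0.275, 0.961], [0.001, 0.961, 0.275], [-1.0, -0.001, 0.005]]
```

View pics/j_s.png

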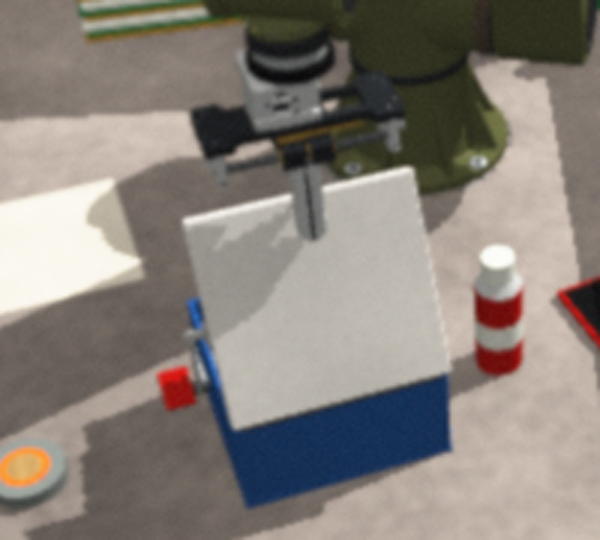

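The hood is coming down with the fingertip on its outer face, and the stay is folding. I'll continue along the arc.

Call:
{"fn": "play_rows", "kwargs": {"deltas": [[[2.0,0,-4.4,0,0,0,0],[2.1,0,-4.4,0,0,0,0],[2.2,0,-4.3,0,0,0,0],[2.3,0,-4.3,0,0,0,0],[2.4,0,-4.2,0,0,0,0],[2.5,0,-4.1,0,0,0,0],[2.7,0,-4.0,0,0,0,0],[2.8,0,-4.0,0,0,0,0],[2.9,0,-3.9,0,0,0,0],[3.0,0,-3.8,0,0,0,0]]]}}

```text
time_s: 13.0
ee_pos: [0.5045, -0.1083, 0.2534]
eef_rot: [-0.21, 1.565, 0.069]
force: [0.9, -0.8, 3.7]
grip_width: 0.0009
```

```bash
python3 plan.py
```

```text
t 13.0 tcp in box 0.0018 -0.0 0.2534 f box x,z 0.7 3.7 j6 -2.13
theta if touching 0.8043305880822177 l 0.16978044189519353
theta if touching 0.791749205285001 l 0.17167351294142671
rot to vertical [-0.006  0.006  0.001]
```

Call:
{"fn": "play_rows", "kwargs": {"deltas": [[[3.1,0,-3.7,0,0,0,0],[3.2,0,-3.6,0,0,0,0],[3.3,0,-3.5,0,0,0,0],[3.3,0,-3.5,0,0,0,0],[3.4,0,-3.4,0,0,0,0],[3.5,0,-3.3,0,0,0,0],[3.6,0,-3.2,0,0,0,0],[3.7,0,-3.1,0,0,0,0],[3.8,0,-3.0,0,0,0,0],[3.9,0,-2.9,0,0,0,0]]]}}

```text
time_s: 14.0
ee_pos: [0.4729, -0.1175, 0.2184]
eef_rot: [-0.214, 1.565, 0.065]
force: [0.9, -1.4, 2.6]
grip_width: 0.0009
```

```bash
python3 plan.py
```

```text
t 14.0 tcp in box -0.0311 0.0001 0.2184 f box x,z 0.5 2.6 j6 -2.17
theta if touching 0.5213360384918396 l 0.16962624354035838
theta if touching 0.5126575136883669 l 0.1720953333432065
rot to vertical [-0.006  0.006  0.001]
```

Call:
{"fn": "play_rows", "kwargs": {"deltas": [[[3.9,0,-2.6,0,0,0,0],[4,0,-2.5,0,0,0,0],[4,0,-2.4,0,0,0,0],[4,0,-2.3,0,0,0,0],[4,0,-2.1,0,0,0,0],[4,0,-2.0,0,0,0,0],[4,0,-1.9,0,0,0,0],[4,0,-1.8,0,0,0,0],[4,0,-1.7,0,0,0,0],[4,0,-1.6,0,0,0,0]]]}}

```text
time_s: 15.0
ee_pos: [0.4532, -0.1231, 0.1783]
eef_rot: [-0.207, 1.565, 0.072]
force: [-0.2, -1.1, 2.6]
grip_width: 0.0002
```

```bash
python3 plan.py; python3 look.py k
```

```text
t 15.0 tcp in box -0.0517 0.0002 0.1783 f box x,z -0.5 2.6 j6 -2.2
theta if touching 0.2559236401085413 l 0.16921148948400858
theta if touching 0.25151046585148973 l 0.17204484400122652
rot to vertical [-0.006  0.006  0.001]
15.1 [-0.345  0.143  1.779  0.003  1.215 -2.195] [ 0.453 -0.123  0.178] [-0.8  0.3  0.1] [[0.005, -0.275, 0.961], [0.001, 0.961, 0.275], [-1.0, -0.001, 0.005]]
```

View pics/k_s.png

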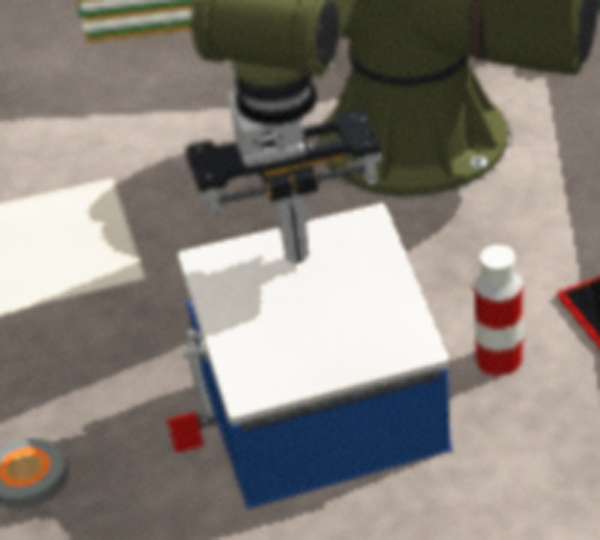

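Nearly shut. I'll slow down for the last 42 mm.

Call:
{"fn": "play_rows", "kwargs": {"deltas": [[[3,0,-1.1,0,0,0,0],[3,0,-1,0,0,0,0],[3,0,-1,0,0,0,0],[3,0,-0.9,0,0,0,0],[3,0,-0.9,0,0,0,0],[3,0,-0.8,0,0,0,0],[3,0,-0.8,0,0,0,0],[3,0,-0.7,0,0,0,0],[2,0,-0.5,0,0,0,0],[2,0,-0.4,0,0,0,0]]]}}

```text
time_s: 16.1
ee_pos: [0.4457, -0.1254, 0.1505]
eef_rot: [-0.216, 1.564, 0.063]
force: [1.0, 0.4, 0.5]
grip_width: 0.0002
```

Call:
{"fn": "play_rows", "kwargs": {"deltas": [[[2,0,-0.3,0,0,0,0],[1.5,0,-0.2,0,0,0,0],[1.5,0,-0.2,0,0,0,0],[1.5,0,-0.2,0,0,0,0],[1.5,0,-0.2,0,0,0,0],[1,0,0,0,0,0,0],[1,0,0,0,0,0,0],[1,0,0,0,0,0,0],[1,0,0,0,0,0,0]]]}}

```text
time_s: 17.0
ee_pos: [0.4447, -0.1257, 0.1385]
eef_rot: [-0.218, 1.565, 0.061]
force: [-1.0, 0.4, 1.7]
grip_width: 0.0004
```

```bash
python3 plan.py
```

```text
t 17.0 tcp in box -0.0605 0.0002 0.1385 f box x,z -0.9 1.7 j6 -2.21
theta if touching 0.015019393288911304 l 0.16874533845901749
theta if touching 0.014757044834004432 l 0.17174080842706335
rot to vertical [-0.006  0.006  0.001]
```

Call:
{"fn": "play_rows", "kwargs": {"deltas": [[[1,0,0,0,0,0,0],[1,0,0,0,0,0,0],[1,0,0,0,0,0,0],[0.5,0,0,0,0,0,0],[0,0,0,0,0,0,0]]]}}

```text
time_s: 17.5
ee_pos: [0.4448, -0.1257, 0.1361]
eef_rot: [-0.258, 1.564, 0.021]
force: [-7.4, 2.1, 15.7]
grip_width: 0.0003
```

Call:
{"fn": "play_rows", "kwargs": {"deltas": [[[0.5,0,0,0,0,0,0],[0,0,0,0,0,0,0],[-3,0,0,0,0,0,0],[-10,0,0,0,0,0,0],[-30,0,0,0,0,0,0],[-40,0,0,0,0,0,0],[-40,0,0,0,0,0,0],[-40,0,0,0,0,0,0],[-20,0,0,0,0,0,0],[0,0,0,0,0,0,0]]]}}

```text
time_s: 18.5
ee_pos: [0.4442, -0.1259, 0.3207]
eef_rot: [-0.392, 1.56, -0.113]
force: [-0.2, 0.0, -0.7]
grip_width: 0.0007
```

```bash
python3 look.py m; python3 plan.py
```

```text
18.6 [-0.357  0.029  1.579  0.003  1.528 -2.207] [ 0.4435 -0.1256  0.3172] [-0.4 -0.1  0.5] [[0.006, -0.275, 0.961], [0.001, 0.961, 0.275], [-1.0, -0.001, 0.006]]
t 18.6 tcp in box -0.0617 0.0006 0.3172 f box x,z -0.4 0.5 j6 -2.21
theta if touching 0.7988088361388083 l 0.2596690314629577
theta if touching 0.7905949975309726 l 0.2616391196061272
rot to vertical [-0.006  0.006  0.001]
```

View pics/m_s.png

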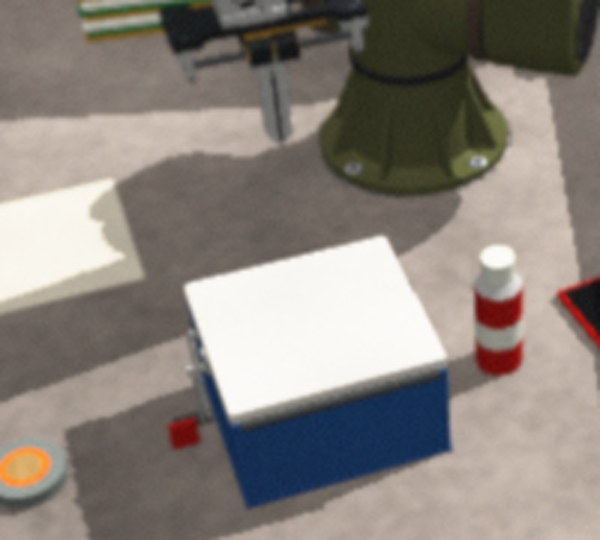

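View pics/m_t.png

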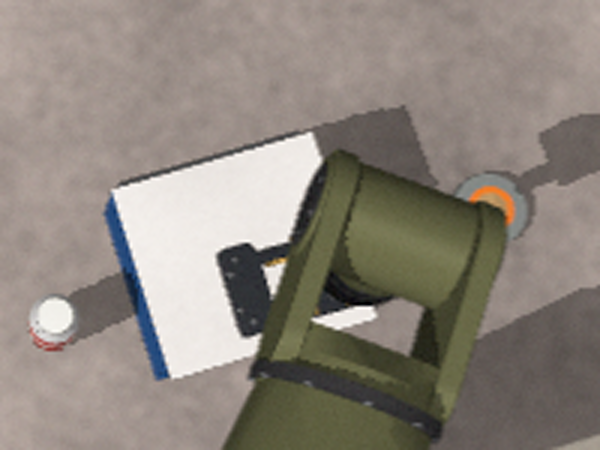

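Run:
```python
from h import *
D=pickle.load(open("m.pkl","rb"));p=np.load("box.npy")
hl=lambda l,y,h,th:[.1-l*np.cos(th)+h*np.sin(th),y,.12+l*np.sin(th)+h*np.cos(th)]
for th in(0,.03,.06,.1): print(th,[((proj(D["scene"],w(p,hl(.205,y,.016,th)))[0]-[150,80]+.33)*3).round(1) for y in(-.11,.11)])
```

```text
0 [array([184.7, 283.2]), array([386.9, 235.7])]
0.03 [array([183.9, 279. ]), array([386.7, 231.6])]
0.06 [array([183.1, 275. ]), array([386.6, 227.5])]
0.1 [array([182.2, 269.7]), array([386.5, 222.2])]
```

```bash
python3 -c "
from station import hand_in;print(hand_in())"
```

```text
the job is handed in; nothing more can be done
None
```

The hood is shut and the job is handed in, at about 18.6 s of the 50 s allowed.

- **Stay:** I pressed the red pad with closed fingertips until it broke. The force was about 15 N upward and 21 N in total by the end of the press, above the 5–12 N in your notes. Camera measurement put the pad about 26 mm lower and 19 mm further toward the hinge, so the stay was well past straight.
- **Hood:** I went behind it and pushed its outer face along the hinge arc, slowing from about 50 mm/s to about 10 mm/s at the end. The readings on the way down were mostly 1–4 N, and 5–6 N at first contact. I then pressed it onto its stop at about 16 N and lifted clear.

**Last checks:**
- **Shut:** the fingertip read z = 136 mm on the shut hood, which is what a closed hood should give. In the scene picture the free-edge corners matched the model for a hood angle of 0 within about 1 pixel, and the hood stayed shut after I let go.
- **Bystanders:** the can and tape roll appear unmoved by eye. Only the edge of the phone showed in the last picture, and that part looked unmoved too.
- **Disagreement:** my fit of the box's position was off by up to 2 pixels at some corners, a few mm. This caused no trouble in the moves.

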